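Open the combination padlock and hold it up

ROBOT

A 7-joint arm with a two-finger parallel gripper is mounted at the origin on a cart in front of the work surface, level with it; the furniture and walls round the work are solid. World frame = base frame: x ahead of the robot, y to its left, z up, the work surface at z = 0. Lengths are in m, angles in rad, forces in N, time in s.
With the tool pointing down it reaches from about 0.35 to 0.9 m from the base axis. Payload 19.9 kg.
Tool frame: the origin (TCP) lies midway between the tips of the shut fingers; the grasp point (between the pads) lies 19 mm behind it (r.grip_depth is the distance from the TCP to the grasp point, in m); z points along the fingers, x is the direction in which the jaws open and shut, and the axes are right-handed (so a half turn about z gives the same grasp; the last joint's range is limited). The gripper opens to 94 mm and grips with 3 to 60 N. Pads are 16 mm wide; open, the fingers measure 119 mm over their backs; the gripper's body (75 mm by 177 mm) begins 78 mm behind the grasp point.
Start: joints at [1.238, 0.417, -0.01, 1.614, 0.005, 1.111, -0.053], TCP at [0.179, -0.599, 0.182] pointing down, gripper open.
Joint ranges: [-2.81, 2.81], [-0.39, 2.02], [-1.27, 1.25], [0.06, 2.57], [-1.19, 4.33], [0.19, 2], [-2.82, 2.82]. Speed limits (rad/s): [1.89, 1.89, 2.39, 2.39, 3.01, 3.01, 3.01].

INTERFACE

Orientations are given as a unit quaternion [w, x, y, z].
In Python, from rig import r gives the robot as it stands. The module is installed in compiled form; this text tells all that it offers.
- The arm moves only by the shell command python3 -m inch 'ROWS' [FORCE]. ROWS is JSON, a list that holds one entry, the list of rows, each a list of 7 numbers: the shift along the tool's x, y, z in mm, then the turn, a rotation vector about the tool's x, y, z in rad, then the finger opening in mm, from 0 to 94. A call has 1 to 10 rows; each row shifts and turns the commanded pose from where the row before left it, along the tool's axes as they then stand; what a row does not reach is not made up. A row lasts 1/10 s, in which the tool goes at most 50 mm and 8.59 degrees, less where a joint would pass 70% of its speed; a pose out of reach is approached as far as the arm can. A call with a gripper value outside its range is refused whole. The fingers move at their own pace and stop on an object; FORCE is the grip in N (left out, the last holds). Time passes only in rows, so rows that do not move let the fingers close. It gives the time, the measured TCP pose, the force and the opening at its end, in the units of the state.
- r.get_obs(): the state, without advancing time (a new reading comes with each control period).
- r.capture(name): name is "scene" or "top"; returns the picture (384x512x3 uint8, red, green, blue); there is no depth.
- r.camera_info(name): a dict with "intrinsics" (3x3 intrinsics, pixels), "rvec" (rotation vector, rad) and "tvec" (3), from world to camera coordinates, as OpenCV has them. Camera axes: x right, y down, z forward; pixel columns grow to the right and rows downward; lengths in m; the calibration is good to about 2 mm. A picture is of the moment at which its call begins. camera_info takes no time and is no camera call.
- r.close_job(): hands the job in, once; it reports no verdict.
The state is a dict: "t": time; "q": joint angles; "joint_vel": joint speeds; "effort": joint torques, N m; "position": TCP position; "orientation": TCP orientation; "wrist_force": force on the tool from outside, world axes, zero at the start; "moment": the same for the moment, N m; "opening": finger opening in m.
Only numpy, scipy, OpenCV 4.12 (cv2) and the standard library are available. Lean on these libraries where they do the work, as an engineer would, in place of code of your own. Each camera call takes 0.05 s, during which the arm holds its last target.

TASK

Turn the dial of the combination padlock in its bench holder until its white pointer clicks into the notch at the white index mark, then pull the shackle fully out while the lock still sits in the holder. Then take the lock by the sides of its body, lift it out, and finish while holding it up, steady, dial up and level, at least 15 cm above the bench with its shackle still open. Grip it lightly throughout, with no more than about 30 N, and do not disturb the other things on the bench.

Things in the scene. Friction and masses are not known exactly. Their poses are not given: they have to be found in the camera images.
- holder: Fixed steel seat of the dial padlock. Origin: centre of its underside, on the bench; -x towards the shackle. Seat block 104 x 42 mm, 25 mm high, on a 5 mm foot plate 104 x 100 mm. Corner posts 12 x 7 mm, 40 mm high, at x +-34, y +-29.5 mm, and end stops 41 mm high, 16 mm wide, keep the lock in with 1 mm play; it lifts straight up. Between the posts (56 mm) both long sides are open for fingers.
- lock: Loose steel combination padlock lying on its back, about 0.4 kg. Body 72 (x) x 50 (y) x 26 mm (z). Origin: centre of the body's underside, 25 mm above the bench when seated; z out of the dial face (up), -x towards the shackle. White raised index mark, 8 x 4.5 mm, on the upper face beside the dial, on its -x side. Seated, its axes agree with the holder's.
- lock_centre (a point): Centre of the lock's body, 13 mm above its underside (38 mm above the bench when seated). Where to grip it across its 50 mm width (along y).
- dial_knob (a point): On the dial's axis, halfway up its round knob. Knob 30 mm diameter, fluted, 29 to 49 mm above the lock's underside (54 to 74 mm above the bench when seated), on a 39 mm round flange that lies on the lock's upper face. Axes turn with the dial: its white pointer points along this point's -x.
- dial (a joint): Dial angle, rad, growing anticlockwise seen from above. 0: the pointer is at the index mark. Starts between about 0.8 and 2.6, so turn clockwise. It clicks into a notch every 0.524 rad (30 degrees) and is drawn in, with about 0.05 N m, when let go within half a notch. Only within about 0.1 of 0 can the shackle come out.
- shackle (a joint): How far the shackle is out, m: 0 shut, 0.022 fully open at its stop. Slides along the lock's -x against about 3 N of friction and stays where it is left. Locked, it has about 4 mm of play.
- shackle_legs (a point): Midway between the straight legs of the U-shaped shackle (9 mm round steel, 41 mm over the outside of the legs), 13 mm above the lock's underside; moves with the shackle. Shut, it is 58 mm from the lock's centre along its -x; the legs run straight from 22 mm nearer the lock to 10 mm farther out, then the bow. Outside both legs there is room for fingers.
- keyed_station: A second, identical holder with a similar padlock clamped in it that has a flat key cylinder and no dial; fixed, not part of the job. Origin: centre of its underside on the bench, axes as the holder.
- tape_measure: Tape measure, 64 x 69 x 32 mm, bystander.
- bushing: Flanged bushing, 28 x 28 x 18 mm, bystander.
- hex_key: Hex key, 37 x 120 x 8 mm, bystander.
- bolt: Hexagon bolt, 23 x 58 x 20 mm, bystander.
- marker: Marker pen, 17 x 137 x 17 mm, bystander.
There are look-alikes about, which are no part of the job. Leave any purple look-alike of the lock alone.

How it is judged:
By the outcome, as a careful person would: the job done as asked, in the order asked, and still so for the second after the job is handed in, while the arm keeps its last pose, push and grip.
It also fails if it takes over 72 s, if anything falls off the work surface, if the arm or the gripper's body presses on something with over 40 N, if the wrist force passes 120 N, or if a joint passes its speed limit or range.

## Working session

There is one attempt and no reset: what is moved stays moved. The work goes in short steps, Python scripts to look and compute and a shell command to move; the robot and the scene stay as the last step left them, time stands still between calls to the robot, and variables do not carry over. Pictures are saved under pics/ and viewed, and the job is handed in when it is done.

```bash
mkdir -p pics; cat > h.py <<'E'
import numpy as np, cv2
from rig import r
def cam(n):
    c=r.camera_info(n); K=np.array(c["intrinsics"],float); R=cv2.Rodrigues(np.array(c["rvec"],float))[0]; t=np.array(c["tvec"],float).ravel()
    return K,R,t
def ray(n,u,v,z):
    K,R,t=cam(n); d=R.T@np.linalg.solve(K,[u,v,1.]); o=-R.T@t
    return o+d*(z-o[2])/d[2]
def proj(n,p):
    K,R,t=cam(n); q=K@(R@np.array(p,float)+t); return q[:2]/q[2]
def snap(n,f):
    im=r.capture(n); cv2.imwrite('pics/'+f,im[:,:,::-1]); return im
E
python3 - <<'E'
from h import *
for n in("scene","top"):
    snap(n,n+"0.png"); K,R,t=cam(n); print(n,K.round(1).tolist(),(-R.T@t).round(3),R.round(2).tolist())
o=r.get_obs();print({k:np.round(v,3).tolist() for k,v in o.items()})
E
```

```text
scene [[489.6, 0.0, 254.7], [0.0, 489.6, 190.3], [0.0, 0.0, 1.0]] [-0.483  0.534  1.158] [[-0.46, -0.89, 0.0], [-0.61, 0.31, -0.73], [0.65, -0.34, -0.68]]
top [[375.5, 0.0, 256.0], [0.0, 375.5, 190.3], [0.0, 0.0, 1.0]] [ 0.354 -0.009  1.079] [[-0.02, -1.0, -0.01], [-0.98, 0.03, -0.17], [0.17, 0.0, -0.99]]
{'t': 0.1, 'q': [1.239, 0.418, -0.01, 1.614, 0.005, 1.111, -0.053], 'joint_vel': [0.001, -0.001, -0.0, -0.004, 0.001, 0.0, 0.0], 'effort': [0.001, -85.259, 0.639, -42.67, -0.049, 0.016, 0.0], 'position': [0.179, -0.598, 0.181], 'orientation': [-0.0, 0.802, -0.597, -0.0], 'wrist_force': [-0.4, -0.193, 0.139], 'moment': [-0.027, 0.025, -0.016], 'opening': 0.094}
```

View pics/scene0.png

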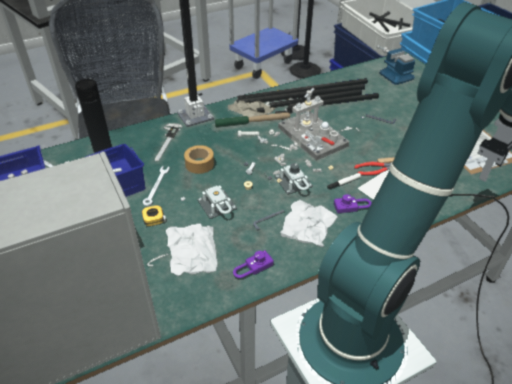

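View pics/top0.png

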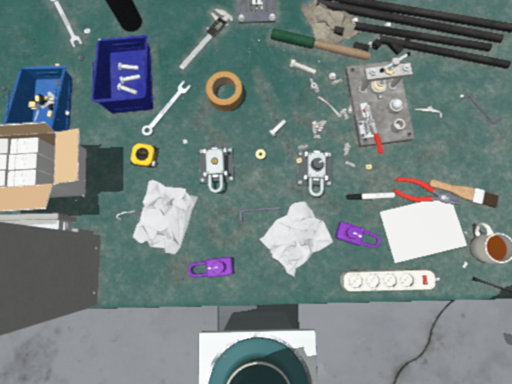

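```bash
python3 - <<'E'
import cv2,numpy as np
t=cv2.imread('pics/top0.png');s=cv2.imread('pics/scene0.png')
a=cv2.resize(t[140:205,285:350],None,fx=6,fy=6,interpolation=cv2.INTER_CUBIC)
b=cv2.resize(t[140:205,185:250],None,fx=6,fy=6,interpolation=cv2.INTER_CUBIC)
cv2.imwrite('pics/c1.png',np.hstack([b,a]))
a=cv2.resize(s[150:215,260:325],None,fx=6,fy=6,interpolation=cv2.INTER_CUBIC)
b=cv2.resize(s[170:235,185:250],None,fx=6,fy=6,interpolation=cv2.INTER_CUBIC)
cv2.imwrite('pics/c2.png',np.hstack([b,a]))
E
```

```text
(no output)
```

View pics/c1.png

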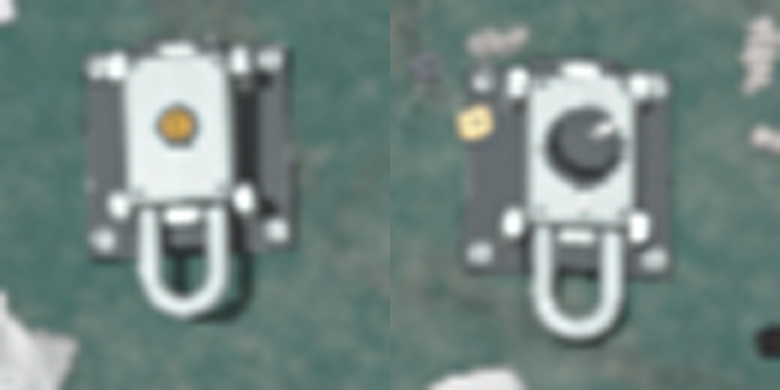

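View pics/c2.png

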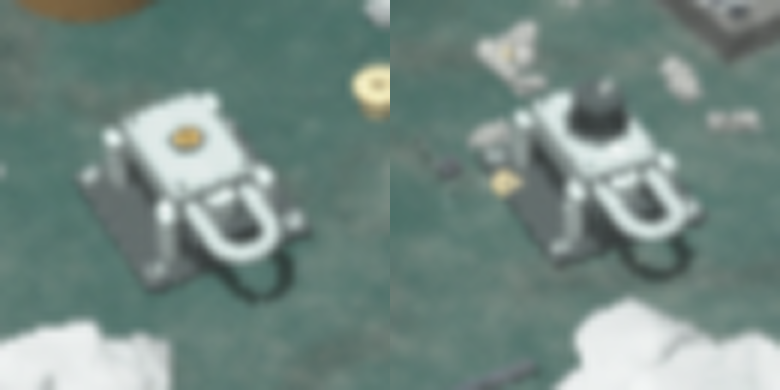

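```bash
python3 - <<'E'
from h import *
t=cv2.imread('pics/top0.png')
off=np.array([285,140])
def P(x,y): return (np.array([x-390,y])+.5)/6-.5+off
for nm,p,z in[("body TL",(527,75),.051),("body TR",(634,78),.051),("body BL",(527,222),.051),("body BR",(632,224),.051),("bow",(578,340),.038),
  ("plate L",(466,180),.005),("plate R",(669,180),.005),("plate bot",(560,273),.005),("shL",(533,285),.038),("shR",(624,285),.038),("flangeBot",(583,188),.051),("ptr tip",(612,125),.074),("knobL",(545,145),.06),("knobR",(624,145),.06)]:
    print(nm,ray("top",*P(*p),z).round(4))
hsv=cv2.cvtColor(t,cv2.COLOR_BGR2HSV)
c=hsv[140:205,285:350]; big=cv2.resize(t[140:205,285:350],None,fx=6,fy=6,interpolation=cv2.INTER_CUBIC)
g=cv2.cvtColor(big,cv2.COLOR_BGR2GRAY)
m=((g>165)*255).astype(np.uint8)
cs,_=cv2.findContours(m,cv2.RETR_EXTERNAL,cv2.CHAIN_APPROX_NONE)
for k in cs:
    if cv2.contourArea(k)>2000: print(cv2.contourArea(k),cv2.boundingRect(k),cv2.minAreaRect(k))
# white pixels left/right edges per row of body and shackle
for y in list(range(90,220,16))+list(range(240,320,10)):
    xs=np.where(m[y,120:260])[0]+120
    if len(xs): 
        z=.051 if y<225 else .038
        a=ray("top",*P(xs.min()+390,y),z);b=ray("top",*P(xs.max()+390,y),z); print(y,xs.min(),xs.max(),((a+b)/2).round(4),(a-b)[1].round(4))
E
```

```text
body TL [ 0.639  -0.1536  0.051 ]
body TR [ 0.6362 -0.2038  0.051 ]
body BL [ 0.5683 -0.1502  0.051 ]
body BR [ 0.5661 -0.199   0.051 ]
bow [ 0.5141 -0.1731  0.038 ]
plate L [ 0.5996 -0.1278  0.005 ]
plate R [ 0.597  -0.2267  0.005 ]
plate bot [ 0.5523 -0.1713  0.005 ]
shL [ 0.5408 -0.1534  0.038 ]
shR [ 0.5397 -0.196   0.038 ]
flangeBot [ 0.5838 -0.1771  0.051 ]
ptr tip [ 0.6079 -0.1882  0.074 ]
knobL [ 0.6027 -0.1591  0.06  ]
knobR [ 0.6018 -0.1957  0.06  ]
3862.5 (142, 226, 89, 110) ((186.58172607421875, 281.692626953125), (88.3276596069336, 107.22827911376953), 3.5763344764709473)
11924.5 (117, 62, 158, 180) ((188.4695281982422, 148.2429656982422), (157.69813537597656, 172.4396209716797), 6.293948173522949)
90 120 259 [ 0.6311 -0.1779  0.051 ] 0.0653
106 139 242 [ 0.6233 -0.178   0.051 ] 0.0483
122 139 242 [ 0.6156 -0.1776  0.051 ] 0.0483
138 138 241 [ 0.6079 -0.1767  0.051 ] 0.0482
154 139 240 [ 0.6002 -0.1763  0.051 ] 0.0472
170 139 242 [ 0.5925 -0.1764  0.051 ] 0.0481
186 139 242 [ 0.5848 -0.176   0.051 ] 0.048
202 139 241 [ 0.5772 -0.1754  0.051 ] 0.0475
218 120 258 [ 0.5696 -0.1745  0.051 ] 0.0642
240 145 253 [ 0.5616 -0.1807  0.038 ] 0.0508
250 145 230 [ 0.557  -0.1751  0.038 ] 0.0399
260 145 259 [ 0.552  -0.1816  0.038 ] 0.0535
270 146 230 [ 0.5474 -0.1748  0.038 ] 0.0394
280 144 230 [ 0.5426 -0.1741  0.038 ] 0.0403
290 142 230 [ 0.5379 -0.1734  0.038 ] 0.0412
300 145 228 [ 0.5331 -0.1734  0.038 ] 0.0388
310 147 225 [ 0.5284 -0.1729  0.038 ] 0.0365
```

```bash
python3 - <<'E'
from h import *
t=cv2.imread('pics/top0.png'); off=np.array([285,140])
big=cv2.resize(t[140:205,285:350],None,fx=6,fy=6,interpolation=cv2.INTER_CUBIC); g=cv2.cvtColor(big,cv2.COLOR_BGR2GRAY)
def R6(x,y,z): return ray("top",*((np.array([x,y])+.5)/6-.5+off),z)
roi=np.zeros_like(g); roi[95:200,150:240]=1
m=((g<130)&(roi>0)).astype(np.uint8)*255
cs,_=cv2.findContours(m,cv2.RETR_EXTERNAL,cv2.CHAIN_APPROX_NONE)
k=max(cs,key=cv2.contourArea); (cx,cy),rad=cv2.minEnclosingCircle(k); print(cx,cy,rad,R6(cx,cy,.06),R6(cx,cy,.074),R6(cx+rad,cy,.06)-R6(cx-rad,cy,.06))
hull=cv2.convexHull(k); hm=np.zeros_like(g); cv2.fillConvexPoly(hm,hull,255)
w=(hm>0)&(g>130); ys,xs=np.where(w); wt=g[ys,xs].astype(float)-120; print(len(xs),xs.min(),xs.max(),ys.min(),ys.max())
c=(np.array([(xs*wt).sum(),(ys*wt).sum()])/wt.sum()); p=R6(*c,.074); print("ptr",p)
kc=np.array([.603,-.1768])
d=p[:2]-kc; a=np.arctan2(d[1],d[0]); print("ptr world deg",np.degrees(a),"dial",(a-(np.pi-.054))%(2*np.pi))
for z in(.054,.074):print((proj("top",[*kc,z])-off+.5)*6-.5, z)
cv2.imwrite('pics/d.png',cv2.resize(big[80:210,130:260],None,fx=4,fy=4))
E
```

```text
194.3104248046875 147.00711059570312 38.362327575683594 [ 0.60129082 -0.17726426  0.06      ] [ 0.59789809 -0.17495996  0.074     ] [-0.00093971 -0.0355627   0.        ]
429 156 231 110 185
ptr [ 0.60563872 -0.18346756  0.074     ]
ptr world deg -68.40857540461826 dial 2.0016377761803916
[191.17241584 146.55548129] 0.054
[197.74481021 136.07237826] 0.074
```

View pics/d.png

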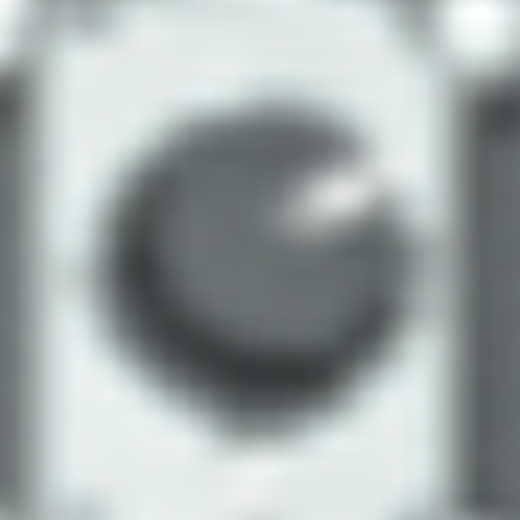

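```bash
python3 -m inch '[[[-18.7,-35.1,0,0,0,0,60],[-18.7,-35.1,0,0,0,0,60],[-18.7,-35.1,0,0,0,0,60],[-18.7,-35.1,0,0,0,0,60],[-18.7,-35.1,0,0,0,0,60],[-18.7,-35.1,0,0,0,0,60],[-18.7,-35.1,0,0,0,0,60],[-18.7,-35.1,0,0,0,0,60]]]' 20
cat > st.py <<'E'
from h import *
from scipy.spatial.transform import Rotation as Ro
import sys
o=r.get_obs(); p=np.array(o["position"]); w,x,y,z=o["orientation"]; M=Ro.from_quat([x,y,z,w]).as_matrix()
print("t",round(o["t"],2),"p",p.round(4),"toolx deg",np.degrees(np.arctan2(M[1,0],M[0,0])).round(2),"tilt",M[2].round(3),"q",np.round(o["q"],2),"F",np.round(o["wrist_force"],1),"M",np.round(o["moment"],2),"op",round(o["opening"],4))
if len(sys.argv)>3:
    T=np.array([float(v) for v in sys.argv[1:4]]); print("shift mm tool",(M.T@(T-p)*1000).round(1))
E
python3 st.py .603 -.177 .181
```

```text
t: 0.9
position: [0.4061, -0.3735, 0.1818]
orientation: [0.0, 0.802, -0.597, -0.0]
wrist_force: [0.7, -1.4, -0.7]
opening: 0.0597
t 0.9 p [ 0.4061 -0.3735  0.1818] toolx deg -73.34 tilt [-0.  0. -1.] q [ 0.82  0.29 -0.15  1.79  0.05  1.06 -0.64] F [ 0.7 -1.4 -0.7] M [-0.05 -0.01  0.01] op 0.0597
shift mm tool [-131.8 -245.     0.8]
```

```bash
python3 -m inch '[[[-18.8,-35,0,0,0,0,60],[-18.8,-35,0,0,0,0,60],[-18.8,-35,0,0,0,0,60],[-18.8,-35,0,0,0,0,60],[-18.8,-35,0,0,0,0,60],[-18.8,-35,0,0,0,0,60],[-18.8,-35,0,0,0,0,60]]]'
python3 -m inch '[[[0,0,0,0,0,-0.145,60],[0,0,0,0,0,-0.145,60],[0,0,0,0,0,-0.145,60],[0,0,0,0,0,-0.145,60],[0,0,0,0,0,-0.145,60],[0,0,0,0,0,-0.145,60],[0,0,0,0,0,-0.145,60],[0,0,0,0,0,-0.145,60],[0,0,0,0,0,-0.145,60],[0,0,0,0,0,-0.145,60]]]'
python3 -m inch '[[[0,0,0,0,0,-0.145,60],[0,0,0,0,0,-0.145,60],[0,0,0,0,0,0,60],[0,0,0,0,0,0,60]]]'
python3 st.py .603 -.177 .057
python3 -c "
from h import *
snap('top','t1.png');snap('scene','s1.png')"
```

```text
t: 1.6
position: [0.6031, -0.1773, 0.1817]
orientation: [0.0, 0.802, -0.597, -0.0]
wrist_force: [0.2, -0.7, 0.2]
opening: 0.0599
t: 2.6
position: [0.6021, -0.1786, 0.1816]
orientation: [-0.0, 0.996, 0.088, -0.0]
wrist_force: [0.0, -0.9, -0.4]
opening: 0.0603
t: 3.0
position: [0.6021, -0.1787, 0.1817]
orientation: [-0.0, 0.974, 0.226, -0.0]
wrist_force: [0.3, -0.8, -0.1]
opening: 0.0599
t 3.0 p [ 0.6021 -0.1787  0.1817] toolx deg 26.08 tilt [-0.    -0.001 -1.   ] q [ 0.68  0.49 -0.6   1.59  0.3   1.16  0.47] F [ 0.3 -0.8 -0.1] M [-0.03 -0.13 -0.01] op 0.0599
shift mm tool [  1.6  -1.1 124.7]
```

View pics/s1.png

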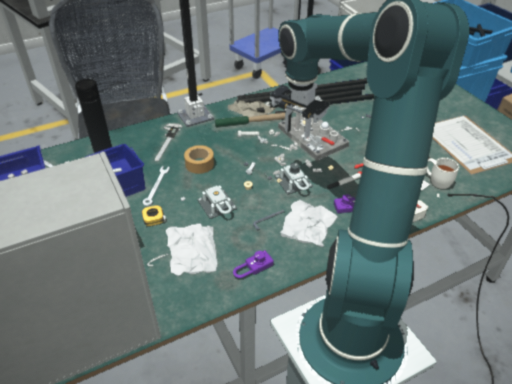

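View pics/t1.png

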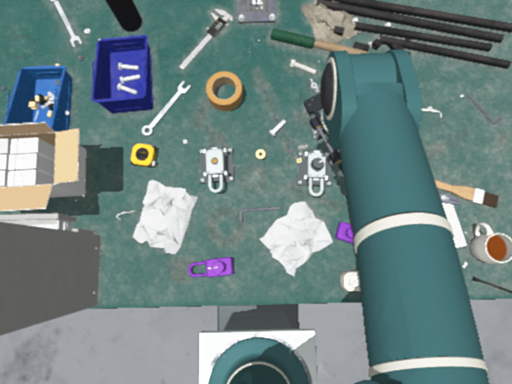

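```bash
python3 -c "
from h import *
p=[.6021,-.1787,.1817]
for n in('top','scene'):
  for z in(.18,.28): print(n,proj(n,[.6021,-.1787,z]))
t=cv2.imread('pics/top1.png' if 0 else 'pics/t1.png'); s=cv2.imread('pics/s1.png')
cv2.imwrite('pics/c3.png',np.hstack([cv2.resize(t[90:200,280:390],None,fx=3.6,fy=3.6,interpolation=2),cv2.resize(s[80:190,250:360],None,fx=3.6,fy=3.6,interpolation=2)]))
"
```

```text
top [324.9122361  152.09593589]
top [332.73604827 139.80582279]
scene [296.27545363 140.37302865]
scene [298.19488779 114.96234649]
```

View pics/c3.png

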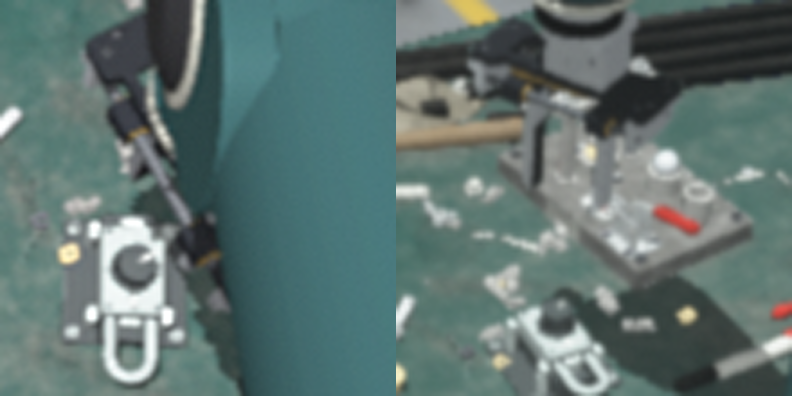

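```bash
python3 - <<'E'
from h import *
s=cv2.imread('pics/scene0.png'); off=np.array([275,150])
b=cv2.resize(s[150:205,275:330],None,fx=10,fy=10,interpolation=cv2.INTER_CUBIC)
for z in(.054,.074):
  q=[((proj("scene",[.603+.015*np.cos(a),-.177+.015*np.sin(a),z])-off+.5)*10-.5).astype(int) for a in np.linspace(0,6.283,60)]
  cv2.polylines(b,[np.array(q)],True,(0,0,255),1)
c,sn=np.cos(-.054),np.sin(-.054)
q=[((proj("scene",[.603+c*u-sn*v,-.177+sn*u+c*v,.051])-off+.5)*10-.5).astype(int) for u,v in((-.036,-.025),(.036,-.025),(.036,.025),(-.036,.025))]
cv2.polylines(b,[np.array(q)],True,(255,0,0),1)
cv2.imwrite('pics/e.png',b)
E
```

```text
(no output)
```

View pics/e.png

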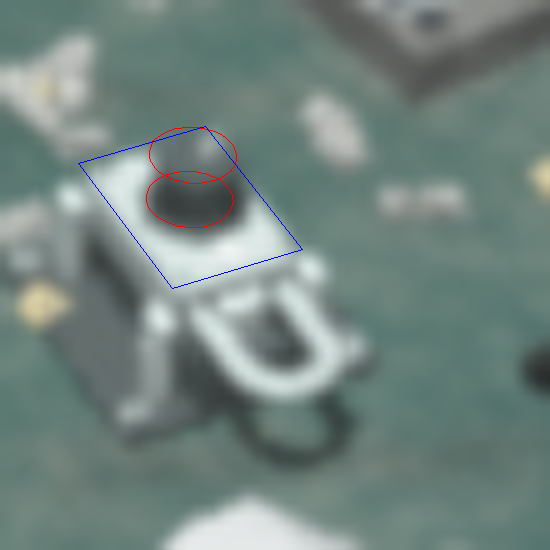

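```bash
python3 st.py .6023 -.1778 .059
python3 -m inch '[[[0.5,-0.8,20,0,0,0,60],[0,0,20,0,0,0,60],[0,0,20,0,0,0,60],[0,0,20,0,0,0,60],[0,0,20,0,0,0,60],[0,0,12,0,0,0,60],[0,0,6,0,0,0,60],[0,0,4,0,0,0,60],[0,0,0,0,0,0,60]]]' 20
python3 st.py .6023 -.1778 .058
```

```text
t 3.1 p [ 0.6022 -0.1786  0.1818] toolx deg 26.15 tilt [-0. -0. -1.] q [ 0.68  0.49 -0.6   1.59  0.3   1.16  0.47] F [1.1 0.5 1.4] M [-0.02 -0.1  -0.02] op 0.0601
shift mm tool [  0.4  -0.6 122.8]
t: 4.0
position: [0.6026, -0.1776, 0.0601]
orientation: [0.0, 0.974, 0.228, 0.0]
wrist_force: [1.3, 0.0, 0.5]
opening: 0.0601
t 4.0 p [ 0.6026 -0.1776  0.0601] toolx deg 26.33 tilt [ 0.  0. -1.] q [ 0.64  0.62 -0.55  1.69  0.38  0.94  0.4 ] F [1.3 0.  0.5] M [-0.06 -0.11  0.  ] op 0.0601
shift mm tool [-0.3  0.   2.1]
```

Close on the knob slowly, then check the side forces.

```bash
python3 -m inch '[[[0,0,1,0,0,0,45],[0,0,0,0,0,0,36],[0,0,0,0,0,0,32],[0,0,0,0,0,0,29],[0,0,0,0,0,0,26],[0,0,0,0,0,0,24],[0,0,0,0,0,0,22],[0,0,0,0,0,0,22]]]' 15
python3 st.py
```

```text
t: 4.8
position: [0.6024, -0.1776, 0.0589]
orientation: [-0.0, 0.974, 0.228, -0.0]
wrist_force: [0.0, 0.0, 0.1]
opening: 0.022
t 4.8 p [ 0.6024 -0.1776  0.0589] toolx deg 26.35 tilt [-0. -0. -1.] q [ 0.64  0.62 -0.55  1.69  0.39  0.94  0.4 ] F [0.  0.  0.1] M [-0.01 -0.12  0.03] op 0.022
```

```bash
python3 -c "
from h import *
snap('top','t2.png');snap('scene','s2.png')
t=cv2.imread('pics/t2.png'); s=cv2.imread('pics/s2.png')
print(proj('top',[.6024,-.1776,.059]),proj('scene',[.6024,-.1776,.059]))
cv2.imwrite('pics/c4.png',np.hstack([cv2.resize(t[110:200,280:370],None,fx=4.4,fy=4.4,interpolation=2),cv2.resize(s[100:190,250:340],None,fx=4.4,fy=4.4,interpolation=2)]))
"
```

```text
[317.01354708 163.78051649] [293.84106319 168.42855396]
```

View pics/c4.png

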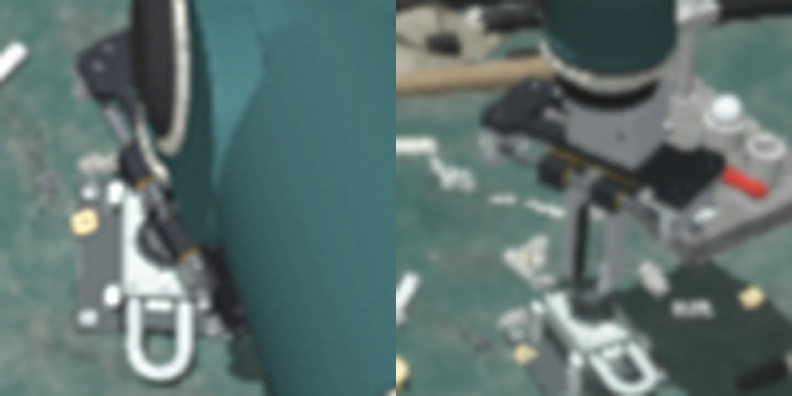

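```bash
python3 -m inch '[[[0,0,0,0,0,0,18],[0,0,0,0,0,0,14],[0,0,0,0,0,0,10],[0,0,0,0,0,0,10]]]' 15
python3 st.py
```

```text
t: 5.3
position: [0.6024, -0.1776, 0.0589]
orientation: [-0.0, 0.974, 0.228, 0.0]
wrist_force: [-0.2, -0.3, 0.4]
opening: 0.0098
t 5.3 p [ 0.6024 -0.1776  0.0589] toolx deg 26.36 tilt [ 0. -0. -1.] q [ 0.64  0.62 -0.55  1.69  0.39  0.94  0.4 ] F [-0.2 -0.3  0.4] M [-0.01 -0.12 -0.07] op 0.0098
```

```bash
python3 -c "
from h import *
snap('top','t3.png');snap('scene','s3.png')
t=cv2.imread('pics/t3.png'); s=cv2.imread('pics/s3.png')
cv2.imwrite('pics/c5.png',np.hstack([cv2.resize(t[140:190,290:340],None,fx=8,fy=8,interpolation=2),cv2.resize(s[140:190,268:318],None,fx=8,fy=8,interpolation=2)]))
"
```

```text
(no output)
```

View pics/c5.png

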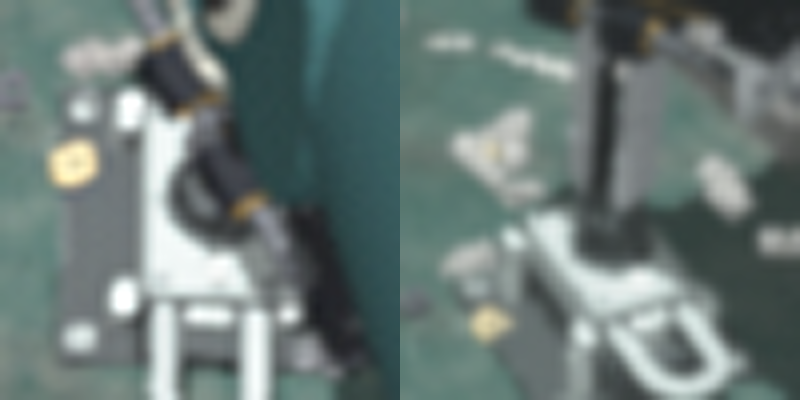

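```bash
python3 -c "
from h import *
s=cv2.imread('pics/s3.png');s0=cv2.imread('pics/scene0.png');t=cv2.imread('pics/t3.png')
f=lambda a:cv2.convertScaleAbs(cv2.resize(a,None,fx=13,fy=13,interpolation=cv2.INTER_NEAREST),alpha=1.5,beta=10)
cv2.imwrite('pics/c6.png',np.hstack([f(s[150:180,279:309]),f(s0[150:180,279:309])]))
cv2.imwrite('pics/c7.png',f(t[145:185,300:340]))
"
```

```text
(no output)
```

View pics/c6.png

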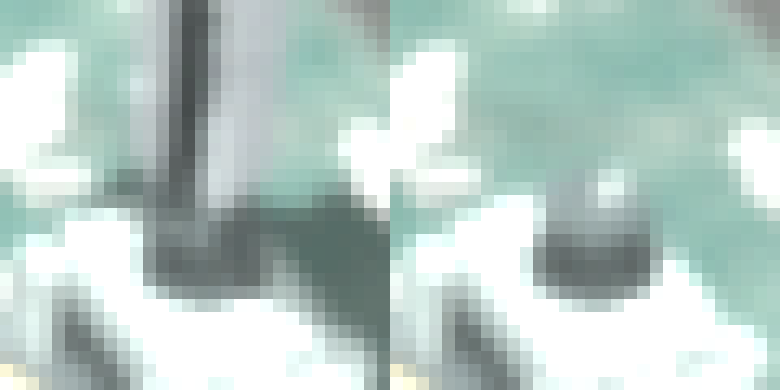

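View pics/c7.png

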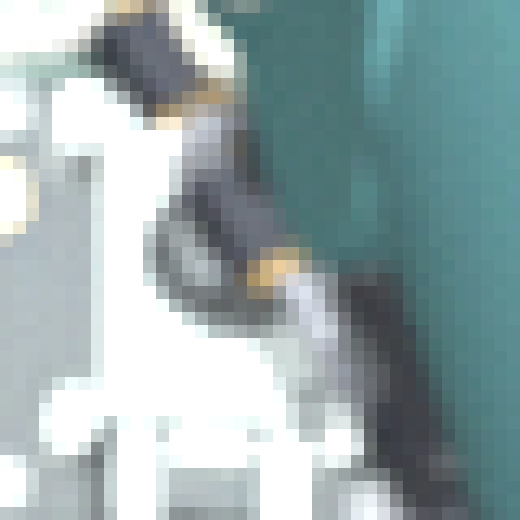

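```bash
python3 - <<'E'
from h import *
def ov(f,p,a,op,out,off,w,k):
    im=cv2.imread(f)[off[1]:off[1]+w,off[0]:off[0]+w]; b=cv2.resize(im,None,fx=k,fy=k,interpolation=2); b=cv2.convertScaleAbs(b,alpha=1.3)
    d=np.array([np.cos(a),np.sin(a),0]); n=np.array([-d[1],d[0],0])
    for z,col in((0,(0,0,255)),(.019,(0,255,0)),(.078+.019,(255,0,0))):
        for s in(-1,1):
            q=[((proj("scene",np.array(p)+s*op/2*d+t*n+[0,0,z])-off+.5)*k-.5).astype(int).tolist() for t in(-.008,.008)]
            cv2.line(b,q[0],q[1],col,2)
    cv2.imwrite(out,b); return b
a=ov('pics/s1.png',[.6021,-.1787,.1817],np.radians(26),.06,'pics/f1.png',np.array([250,80]),110,3.6)
b=ov('pics/s3.png',[.6024,-.1776,.0589],np.radians(26.3),.01,'pics/f2.png',np.array([255,110]),80,4.95)
cv2.imwrite('pics/f.png',np.hstack([a[:396],b[:396]]))
E
```

```text
(no output)
```

View pics/f.png

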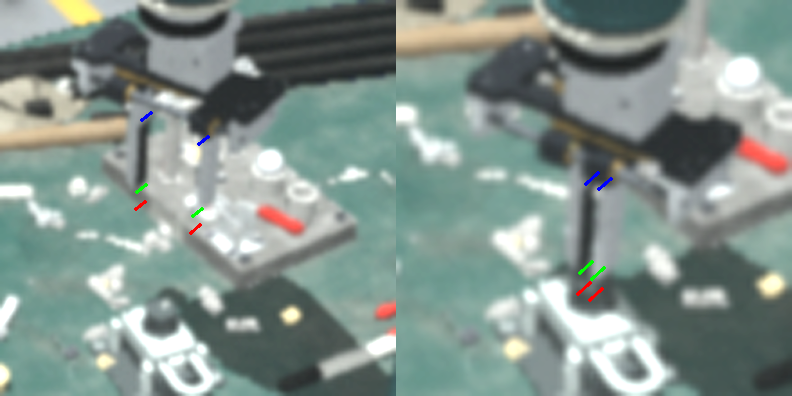

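```bash
python3 -c "
from h import *
print(r.grip_depth)"
python3 -m inch '[[[0,0,0,0,0,0,30],[0,0,0,0,0,0,50],[0,0,0,0,0,0,60],[0,0,4,0,0,0,60],[0,0,4,0,0,0,60],[0,0,0,0,0,0,60]]]' 15
python3 st.py
```

```text
0.0188
t: 6.0
position: [0.602, -0.1776, 0.0502]
orientation: [-0.0, 0.974, 0.228, -0.0]
wrist_force: [-0.7, 0.6, 0.4]
opening: 0.0541
t 6.0 p [ 0.602  -0.1776  0.0502] toolx deg 26.36 tilt [-0.001 -0.001 -1.   ] q [ 0.63  0.63 -0.55  1.69  0.39  0.93  0.39] F [-0.7  0.6  0.4] M [-0.01 -0.13  0.06] op 0.0541
```

```bash
python3 -m inch '[[[0,0,3,0,0,0,60],[0,0,2,0,0,0,60],[0,0,0,0,0,0,60]]]' 12
python3 -m inch '[[[0,0,0,0,0,0,50],[0,0,0,0,0,0,40],[0,0,0,0,0,0,34],[0,0,0,0,0,0,30],[0,0,0,0,0,0,26],[0,0,0,0,0,0,20],[0,0,0,0,0,0,20],[0,0,0,0,0,0,20]]]' 12
python3 st.py
```

```text
t: 6.3
position: [0.6022, -0.1776, 0.0456]
orientation: [-0.0, 0.974, 0.228, -0.0]
wrist_force: [0.4, -0.0, -0.3]
opening: 0.0606
t: 7.1
position: [0.6023, -0.1777, 0.046]
orientation: [0.0, 0.974, 0.228, -0.0]
wrist_force: [-0.5, -0.3, 1.9]
opening: 0.029
t 7.1 p [ 0.6023 -0.1777  0.046 ] toolx deg 26.36 tilt [-0.  0. -1.] q [ 0.63  0.64 -0.54  1.7   0.4   0.92  0.39] F [-0.5 -0.3  1.9] M [-0.18  0.22  0.01] op 0.029
```

```bash
python3 -m inch '[[[0,0,0,0,0,0,20],[0,0,0,0,0,0,20],[0,0,0,0,0,0.1,20],[0,0,0,0,0,0.1,20],[0,0,0,0,0,0.1,20],[0,0,0,0,0,0.1,20]]]' 20
python3 st.py
```

```text
t: 7.7
position: [0.6029, -0.1774, 0.046]
orientation: [-0.0, 1.0, 0.028, 0.001]
wrist_force: [1.7, 1.2, -1.9]
opening: 0.0291
t 7.7 p [ 0.6029 -0.1774  0.046 ] toolx deg 3.21 tilt [ 0.001 -0.    -1.   ] q [ 0.57  0.62 -0.45  1.7   0.33  0.9   0.04] F [ 1.7  1.2 -1.9] M [ 0.15 -0.55 -0.04] op 0.0291
```

```bash
python3 -m inch '[[[0,0,0,0,0,0.12,20],[0,0,0,0,0,0.12,20],[0,0,0,0,0,0.12,20],[0,0,0,0,0,0.12,20],[0,0,0,0,0,0.12,20],[0,0,0,0,0,0.12,20],[0,0,0,0,0,0.12,20],[0,0,0,0,0,0.12,20]]]' 20
python3 st.py
python3 -m inch '[[[0,0,0,0,0,0.12,20],[0,0,0,0,0,0.12,20],[0,0,0,0,0,0.12,20],[0,0,0,0,0,0.12,20],[0,0,0,0,0,0.12,20],[0,0,0,0,0,0.12,20],[0,0,0,0,0,0.014,20],[0,0,0,0,0,0,20],[0,0,0,0,0,0,20]]]' 20
python3 st.py
```

```text
t: 8.5
position: [0.6035, -0.1775, 0.0463]
orientation: [-0.0, 0.899, -0.437, 0.001]
wrist_force: [5.1, -0.9, 0.4]
opening: 0.029
t 8.5 p [ 0.6035 -0.1775  0.0463] toolx deg -51.83 tilt [ 0.001 -0.002 -1.   ] q [ 0.41  0.58 -0.23  1.7   0.16  0.87 -0.8 ] F [ 5.1 -0.9  0.4] M [-0.35 -1.25  0.06] op 0.029
t: 9.4
position: [0.6037, -0.1787, 0.0465]
orientation: [0.001, -0.684, 0.729, -0.002]
wrist_force: [5.7, -5.2, -0.3]
opening: 0.0291
t 9.4 p [ 0.6037 -0.1787  0.0465] toolx deg -93.64 tilt [ 0.001 -0.003 -1.   ] q [ 0.28  0.57 -0.05  1.71  0.04  0.86 -1.43] F [ 5.7 -5.2 -0.3] M [-1.45 -1.36  0.01] op 0.0291
```

```bash
python3 -m inch '[[[0,0,0,0,0,0,40],[0,0,0,0,0,0,60],[0,0,-15,0,0,0,70],[0,0,-40,0,0,0,70],[0,0,-40,0,0,0,70],[0,-40,0,0,0,0,70],[0,-40,0,0,0,0,70],[0,0,0,0,0,0,70]]]' 20
python3 st.py
cat > look.py <<'E'
from h import *
import sys
n=sys.argv[1]; cx,cy,w=map(int,sys.argv[2:5])
t=snap('top',f't{n}.png')[:,:,::-1]; s=snap('scene',f's{n}.png')[:,:,::-1]
k=390/w; u,v=map(int,sys.argv[5:7]) if len(sys.argv)>5 else (292,172); h=w//2
f=lambda a:cv2.resize(a,(390,390),interpolation=2)
cv2.imwrite(f'pics/L{n}.png',np.hstack([f(t[cy-h:cy+h,cx-h:cx+h]),f(s[v-h:v+h,u-h:u+h])]))
E
python3 look.py 4 317 170 70
```

```text
t: 10.2
position: [0.6853, -0.1817, 0.1413]
orientation: [0.001, -0.685, 0.729, -0.0]
wrist_force: [-0.9, 0.8, -0.5]
opening: 0.0703
t 10.2 p [ 0.6853 -0.1817  0.1413] toolx deg -93.53 tilt [-0.001 -0.001 -1.   ] q [ 0.25  0.6  -0.06  1.41  0.03  1.12 -1.44] F [-0.9  0.8 -0.5] M [0.01 0.02 0.02] op 0.0703
```

View pics/L4.png

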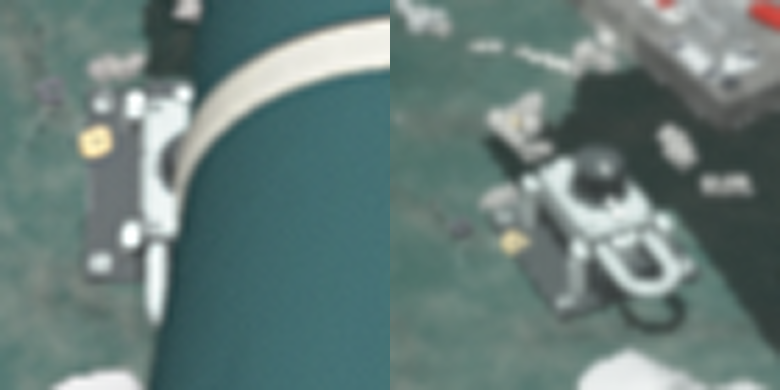

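```bash
python3 - <<'E'
from h import *
off=np.array([275,150]); out=[]
for f in('pics/scene0.png','pics/s4.png'):
    s=cv2.imread(f); b=cv2.resize(s[155:185,280:310],None,fx=13,fy=13,interpolation=cv2.INTER_CUBIC); b=cv2.convertScaleAbs(b,alpha=1.2)
    out.append(b)
cv2.imwrite('pics/g.png',np.hstack(out))
c0=np.array([.6025,-.1778,.074])
for k in range(-2,6):
    a=np.pi-.054+k*np.pi/6; p=c0+.010*np.array([np.cos(a),np.sin(a),0]); print(k*30,((proj("scene",p)-[280,155]+.5)*13-.5).round())
print(((proj("scene",c0)-[280,155]+.5)*13-.5).round())
E
```

```text
-60 [169. 157.]
-30 [188. 161.]
0 [207. 159.]
30 [222. 151.]
60 [227. 140.]
90 [223. 127.]
120 [210. 117.]
150 [191. 113.]
[190. 137.]
```

View pics/g.png

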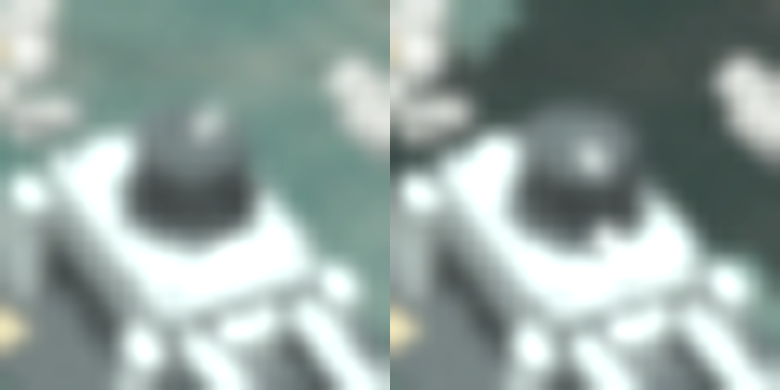

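```bash
python3 st.py .5426 -.1746 .1413
python3 -m inch '[[[0,36,0,0,0,0,54],[0,36,0,0,0,0,54],[0,36,0,0,0,0,54],[0.8,34.8,0,0,0,0,54],[0,0,0,0,0,0,54],[0,0,0,0,0,0,54]]]' 20
python3 st.py .5426 -.1746 .010
```

```text
t 10.3 p [ 0.6822 -0.1823  0.1411] toolx deg -93.59 tilt [-0.     0.001 -1.   ] q [ 0.25  0.6  -0.05  1.42  0.03  1.12 -1.44] F [0.  0.3 0.5] M [0.07 0.05 0.02] op 0.07
shift mm tool [  1.  139.8  -0.2]
t: 10.9
position: [0.539, -0.1747, 0.1421]
orientation: [0.0, -0.684, 0.729, -0.001]
wrist_force: [0.4, -0.6, 0.6]
opening: 0.0539
t 10.9 p [ 0.539  -0.1747  0.1421] toolx deg -93.66 tilt [ 0.    -0.001 -1.   ] q [ 0.31  0.36 -0.06  1.8   0.03  0.98 -1.4 ] F [ 0.4 -0.6  0.6] M [ 0.06 -0.05  0.04] op 0.0539
shift mm tool [ -0.4  -3.4 132.1]
```

```bash
python3 -m inch '[[[0,-3.4,25,0,0,0,54],[0,0,25,0,0,0,54],[0,0,25,0,0,0,54],[0,0,10,0,0,0,54],[0,0,0,0,0,0,54]]]' 20
python3 st.py .5426 -.1746 .010; python3 look.py 5 317 170 90
```

```text
t: 11.4
position: [0.5427, -0.1744, 0.055]
orientation: [-0.0, -0.685, 0.729, 0.001]
wrist_force: [-0.2, 0.6, 0.4]
opening: 0.0537
t 11.4 p [ 0.5427 -0.1744  0.055 ] toolx deg -93.6 tilt [-0.001  0.002 -1.   ] q [ 0.3   0.48 -0.06  1.85  0.04  0.82 -1.41] F [-0.2  0.6  0.4] M [ 0.06 -0.   -0.02] op 0.0537
shift mm tool [ 0.3  0.  45. ]
```

View pics/L5.png

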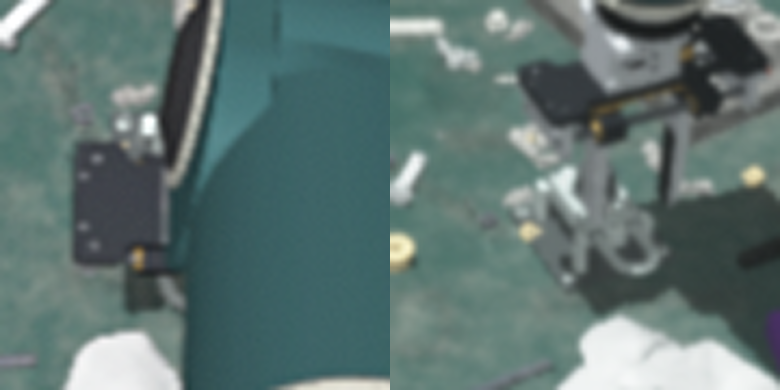

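```bash
python3 -m inch '[[[0,0,15,0,0,0,54],[0,0,15,0,0,0,54],[0,0,8,0,0,0,54],[0,0,6,0,0,0,54],[0,0,0,0,0,0,54]]]' 15
python3 st.py
python3 -m inch '[[[0,0,0,0,0,0,46],[0,0,0,0,0,0,42],[0,0,0,0,0,0,38],[0,0,0,0,0,0,34],[0,0,0,0,0,0,34],[0,0,0,0,0,0,34]]]' 15
python3 st.py
```

```text
t: 12.0
position: [0.5426, -0.1745, 0.011]
orientation: [-0.0, -0.684, 0.729, 0.001]
wrist_force: [0.3, -0.8, 0.5]
opening: 0.0541
t 12.0 p [ 0.5426 -0.1745  0.011 ] toolx deg -93.62 tilt [-0.     0.001 -1.   ] q [ 0.3   0.54 -0.05  1.87  0.04  0.73 -1.41] F [ 0.3 -0.8  0.5] M [ 0.    0.04 -0.03] op 0.0541
t: 12.6
position: [0.5432, -0.1751, 0.0122]
orientation: [0.0, -0.684, 0.729, -0.0]
wrist_force: [-1.1, -5.0, 4.8]
opening: 0.0401
t 12.6 p [ 0.5432 -0.1751  0.0122] toolx deg -93.64 tilt [ 0. -0. -1.] q [ 0.3   0.54 -0.05  1.87  0.04  0.73 -1.41] F [-1.1 -5.   4.8] M [-0.98  0.3  -0.06] op 0.0401
```

```bash
python3 -m inch '[[[0,0,0,0,0,0,34],[0,3,0,0,0,0,34],[0,3,0,0,0,0,34],[0,3,0,0,0,0,34],[0,3,0,0,0,0,34],[0,0,0,0,0,0,34]]]' 20
python3 st.py
```

```text
t: 13.2
position: [0.5313, -0.1743, 0.0122]
orientation: [0.0, -0.684, 0.729, -0.0]
wrist_force: [1.1, -5.0, 3.4]
opening: 0.0398
t 13.2 p [ 0.5313 -0.1743  0.0122] toolx deg -93.64 tilt [ 0.    -0.001 -1.   ] q [ 0.31  0.52 -0.06  1.9   0.04  0.72 -1.41] F [ 1.1 -5.   3.4] M [-1.25 -0.02 -0.11] op 0.0398
```

Moved 12 mm at low force (beyond the 4 mm locked play). Continue to the stop.

```bash
python3 -m inch '[[[0,3,0,0,0,0,34],[0,3,0,0,0,0,34],[0,2,0,0,0,0,34],[0,1,0,0,0,0,34],[0,1,0,0,0,0,34],[0,1,0,0,0,0,34],[0,0,0,0,0,0,34]]]' 20
python3 st.py
```

```text
t: 13.9
position: [0.5212, -0.1736, 0.0123]
orientation: [0.001, -0.684, 0.729, -0.001]
wrist_force: [4.4, -5.0, 0.9]
opening: 0.0403
t 13.9 p [ 0.5212 -0.1736  0.0123] toolx deg -93.63 tilt [ 0.    -0.002 -1.   ] q [ 0.31  0.51 -0.06  1.93  0.04  0.7  -1.4 ] F [ 4.4 -5.   0.9] M [-1.29 -1.01 -0.19] op 0.0403
```

```bash
python3 -m inch '[[[0,1,0,0,0,0,34],[0,1,0,0,0,0,34],[0,0,0,0,0,0,34]]]' 20
python3 st.py
python3 -m inch '[[[0,1,0,0,0,0,34],[0,0,0,0,0,0,34]]]' 20
python3 st.py
```

```text
t: 14.2
position: [0.521, -0.1736, 0.0126]
orientation: [0.002, -0.684, 0.729, -0.002]
wrist_force: [14.5, -6.2, -7.2]
opening: 0.0403
t 14.2 p [ 0.521  -0.1736  0.0126] toolx deg -93.61 tilt [ 0.001 -0.006 -1.   ] q [ 0.31  0.51 -0.06  1.93  0.04  0.7  -1.4 ] F [14.5 -6.2 -7.2] M [-1.56 -3.53 -0.18] op 0.0403
t: 14.4
position: [0.5208, -0.1734, 0.0128]
orientation: [0.002, -0.685, 0.729, -0.003]
wrist_force: [18.4, -7.0, -9.7]
opening: 0.0403
t 14.4 p [ 0.5208 -0.1734  0.0128] toolx deg -93.59 tilt [ 0.001 -0.007 -1.   ] q [ 0.31  0.5  -0.06  1.93  0.04  0.7  -1.4 ] F [18.4 -7.  -9.7] M [-1.52 -4.48  0.1 ] op 0.0403
```

```bash
python3 -m inch '[[[0,0,0,0,0,0,44],[0,0,0,0,0,0,54],[0,0,0,0,0,0,58],[0,0,-15,0,0,0,66],[0,0,-30,0,0,0,66],[0,0,-40,0,0,0,66],[0,0,0,0,0,0,66]]]' 20
python3 st.py .6020 -.1776 .100; python3 look.py 6 317 170 90
```

```text
t: 15.1
position: [0.5193, -0.1735, 0.1013]
orientation: [0.002, -0.684, 0.729, -0.003]
wrist_force: [-0.1, 0.2, -0.3]
opening: 0.0659
t 15.1 p [ 0.5193 -0.1735  0.1013] toolx deg -93.62 tilt [ 0.001 -0.006 -1.   ] q [ 0.32  0.37 -0.06  1.89  0.03  0.88 -1.39] F [-0.1  0.2 -0.3] M [ 0.    0.02 -0.  ] op 0.0659
shift mm tool [ -1.2 -82.7   1.8]
```

View pics/L6.png

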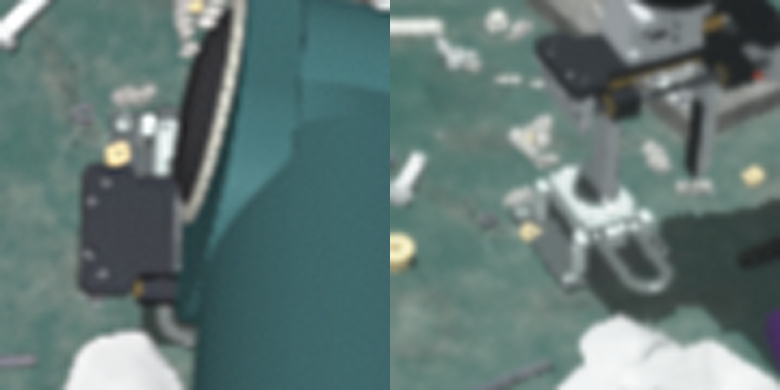

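```bash
python3 -m inch '[[[0,-30,0,-0.006,0,0,66],[0,-30,0,0,0,0,66],[-1.2,-22.7,0,0,0,0,66],[0,0,0,0,0,0,66],[0,0,0,0,0,0,66]]]' 20
python3 st.py .6020 -.1776 .011
```

```text
t: 15.7
position: [0.5988, -0.1767, 0.0949]
orientation: [-0.003, -0.685, 0.729, 0.003]
wrist_force: [0.6, 0.3, -0.4]
opening: 0.0661
t 15.7 p [ 0.5988 -0.1767  0.0949] toolx deg -93.6 tilt [-0.001  0.009 -1.   ] q [ 0.28  0.51 -0.06  1.68  0.04  0.96 -1.43] F [ 0.6  0.3 -0.4] M [-0.03  0.01  0.01] op 0.0661
shift mm tool [ 0.8 -4.  83.9]
```

```bash
python3 -m inch '[[[0.5,-3.5,5,0.009,0,0,66],[0,0,0,0,0,0,66]]]' 20
python3 st.py .6020 -.1776 .011
```

```text
t: 15.9
position: [0.6022, -0.1779, 0.0906]
orientation: [0.001, -0.684, 0.729, -0.001]
wrist_force: [0.5, 0.8, 0.1]
opening: 0.0659
t 15.9 p [ 0.6022 -0.1779  0.0906] toolx deg -93.65 tilt [-0.    -0.002 -1.   ] q [ 0.28  0.52 -0.06  1.69  0.04  0.94 -1.42] F [0.5 0.8 0.1] M [ 0.01  0.04 -0.05] op 0.0659
shift mm tool [-0.3  0.4 79.6]
```

```bash
python3 -m inch '[[[0,0,20,0,0,0,66],[0,0,20,0,0,0,66],[0,0,15,0,0,0,66],[0,0,0,0,0,0,66]]]' 20
python3 st.py .6020 -.1776 .011; python3 look.py 7 317 170 90
```

```text
t: 16.3
position: [0.6018, -0.1776, 0.0347]
orientation: [0.0, -0.684, 0.729, 0.0]
wrist_force: [-0.5, 0.8, -0.2]
opening: 0.0656
t 16.3 p [ 0.6018 -0.1776  0.0347] toolx deg -93.63 tilt [-0.001  0.    -1.   ] q [ 0.28  0.59 -0.06  1.72  0.04  0.84 -1.43] F [-0.5  0.8 -0.2] M [ 0.03  0.03 -0.03] op 0.0656
shift mm tool [ 0.  -0.2 23.7]
```

View pics/L7.png

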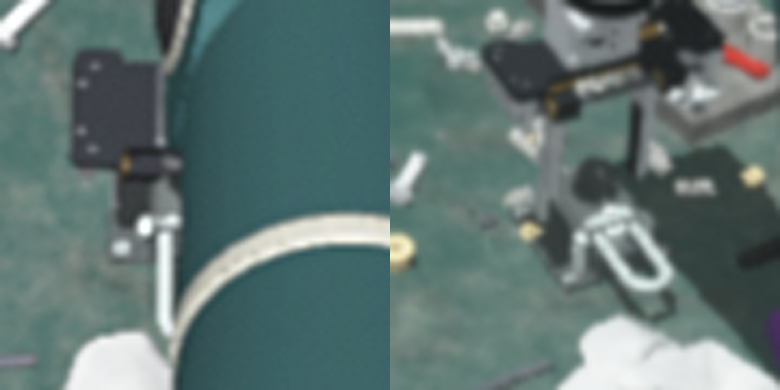

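```bash
python3 -m inch '[[[0,0,12,0,0,0,66],[0,0,8,0,0,0,66],[0,0,4,0,0,0,66],[0,0,0,0,0,0,66]]]' 20
python3 st.py .6020 -.1776 .011
python3 -m inch '[[[0,0,0,0,0,0,58],[0,0,0,0,0,0,54],[0,0,0,0,0,0,50],[0,0,0,0,0,0,46],[0,0,0,0,0,0,42],[0,0,0,0,0,0,42],[0,0,0,0,0,0,42]]]' 20
python3 st.py
```

```text
t: 16.8
position: [0.6029, -0.1777, 0.0118]
orientation: [0.001, -0.684, 0.729, -0.001]
wrist_force: [-0.3, -0.1, 0.7]
opening: 0.066
t 16.8 p [ 0.6029 -0.1777  0.0118] toolx deg -93.62 tilt [-0.    -0.002 -1.   ] q [ 0.28  0.62 -0.06  1.72  0.04  0.8  -1.43] F [-0.3 -0.1  0.7] M [0.03 0.01 0.06] op 0.066
shift mm tool [-0.   1.   0.8]
t: 17.5
position: [0.6038, -0.1789, 0.0131]
orientation: [0.001, -0.684, 0.729, -0.002]
wrist_force: [2.1, -4.4, -0.4]
opening: 0.0498
t 17.5 p [ 0.6038 -0.1789  0.0131] toolx deg -93.65 tilt [ 0.001 -0.004 -1.   ] q [ 0.28  0.62 -0.06  1.72  0.05  0.8  -1.43] F [ 2.1 -4.4 -0.4] M [-1.18 -0.4   0.03] op 0.0498
```

```bash
python3 -m inch '[[[0,0,0,0,0,0,42],[0,0,-2,0,0,0,42],[0,0,-4,0,0,0,42],[0,0,-5,0,0,0,42],[0,0,-6,0,0,0,42],[0,0,-8,0,0,0,42],[0,0,0,0,0,0,42]]]' 25
python3 st.py; python3 look.py 8 317 170 90
```

```text
t: 18.2
position: [0.6037, -0.1776, 0.0386]
orientation: [0.001, -0.684, 0.729, -0.001]
wrist_force: [-0.7, -0.1, -4.1]
opening: 0.05
t 18.2 p [ 0.6037 -0.1776  0.0386] toolx deg -93.61 tilt [-0.    -0.004 -1.   ] q [ 0.28  0.58 -0.06  1.71  0.04  0.84 -1.43] F [-0.7 -0.1 -4.1] M [ 0.   -0.11  0.04] op 0.05
```

View pics/L8.png

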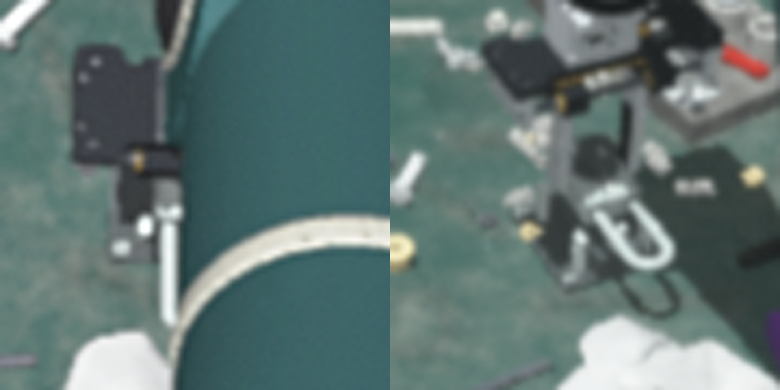

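The lock is lifting cleanly: −4.1 N matches 0.4 kg, and the shackle is out. I'll keep going up, to about 18 cm at the underside.

```bash
python3 -m inch '[[[0,0,-10,0,0,0,42],[0,0,-15,0,0,0,42],[0,0,-20,0,0,0,42],[0,0,-20,0,0,0,42],[0,0,-20,0,0,0,42],[0,0,-20,0,0,0,42],[0,0,-15,0,0,0,42],[0,0,-10,0,0,0,42],[0,0,0,0,0,0,42],[0,0,0,0,0,0,42]]]' 25
python3 -m inch '[[[0,0,-10,0,0,0,42],[0,0,-8,0,0,0,42],[0,0,-4,0,0,0,42],[0,0,0,0,0,0,42],[0,0,0,0,0,0,42],[0,0,0,0,0,0,42],[0,0,0,0,0,0,42],[0,0,0,0,0,0,42]]]' 25
python3 st.py; python3 look.py 9 317 150 110 292 140
```

```text
t: 19.3
position: [0.6026, -0.1777, 0.1671]
orientation: [0.001, -0.684, 0.729, -0.001]
wrist_force: [-0.5, -0.3, -4.3]
opening: 0.0498
t: 20.1
position: [0.6027, -0.1777, 0.1894]
orientation: [0.001, -0.684, 0.729, -0.001]
wrist_force: [0.4, -1.0, -4.4]
opening: 0.0502
t 20.1 p [ 0.6027 -0.1777  0.1894] toolx deg -93.62 tilt [-0.    -0.003 -1.   ] q [ 0.28  0.42 -0.06  1.6   0.03  1.13 -1.42] F [ 0.4 -1.  -4.4] M [-0.01 -0.06  0.01] op 0.0502
```

View pics/L9.png

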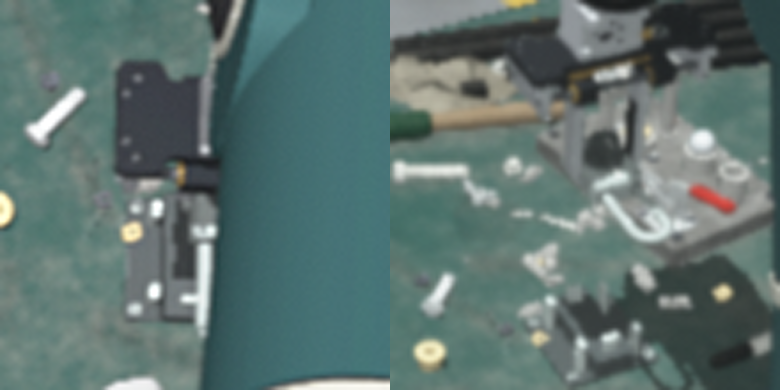

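View pics/s9.png

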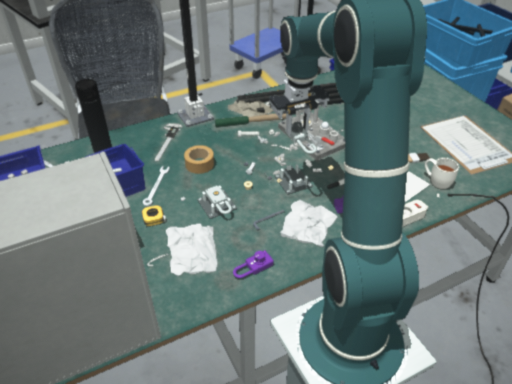

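```bash
python3 - <<'E'
from h import *
b=cv2.imread('pics/s9.png')[110:160,270:320]; b=cv2.resize(b,None,fx=10,fy=10,interpolation=2)
c0=np.array([.602,-.1777]); c,s=np.cos(-.054),np.sin(-.054)
def pp(u,v,z): return ((proj("scene",[c0[0]+c*u-s*v,c0[1]+s*u+c*v,z])-[270,110]+.5)*10-.5).astype(int)
Z=.200
U=[(-.036,.016),(-.09,.016)]+[(-.09-.016*np.sin(a),.016*np.cos(a)) for a in np.linspace(0,np.pi,12)]+[(-.036,-.016)]
cv2.polylines(b,[np.array([pp(u,v,Z+.013) for u,v in U])],False,(0,0,255),1)
cv2.polylines(b,[np.array([pp(.015*np.cos(a),.015*np.sin(a),Z+.049) for a in np.linspace(0,6.28,40)])],True,(255,0,0),1)
cv2.circle(b,tuple(int(x) for x in pp(-.01,0,Z+.049)),3,(0,255,255),1)
cv2.imwrite('pics/k.png',b)
E
```

```text
(no output)
```

View pics/k.png

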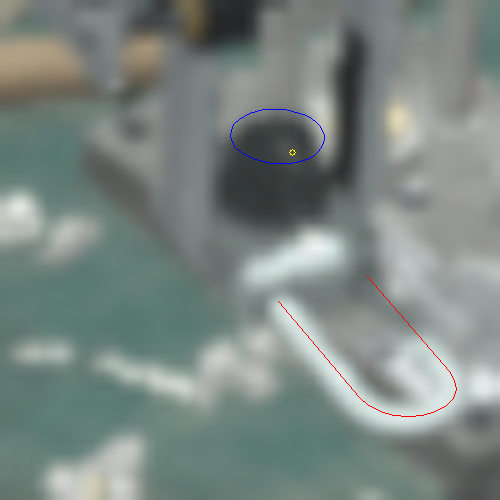

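```bash
python3 -m inch '[[[0,0,0,0,0,0,42],[0,0,0,0,0,0,42],[0,0,0,0,0,0,42]]]' 25; python3 st.py; python3 -c "
from rig import r
print(r.close_job())"
```

```text
t: 20.5
position: [0.6029, -0.1778, 0.1896]
orientation: [0.001, -0.684, 0.729, -0.001]
wrist_force: [-0.0, -0.3, -3.4]
opening: 0.0496
t 20.5 p [ 0.6029 -0.1778  0.1896] toolx deg -93.62 tilt [-0.    -0.003 -1.   ] q [ 0.28  0.42 -0.06  1.6   0.03  1.13 -1.42] F [-0.  -0.3 -3.4] M [ 0.01 -0.07  0.  ] op 0.0496
the job is handed in; nothing more can be done
None
```

The padlock job is done and handed in at 20.5 s. The lock is held up with its shackle open, and every final check passed.

- **Dial:** I turned it 120° clockwise. The scene picture then showed the pointer in line with the white index mark, within measuring accuracy.
- **Shackle:** I pulled it out with the lock still seated. It travelled 22 mm and met its stop, with the pulling force rising to about 18 N.
- **Lock:** I gripped the body across its sides with 25 N and lifted it straight up. Its underside is about 20 cm above the bench and the wrist carries about 4 N, which fits 0.4 kg. The knob and shackle bow appear where a level lock would put them, within about 1 pixel (2–3 mm).

**First grasp missed:** My first try at the knob closed on nothing. The fingertips show up in the pictures about 17–19 mm short of the reported TCP, so I went lower and it then gripped normally.

**Less certain:** The arm hid the lock from the top camera after the turn, so the dial and final-pose checks rest on the scene camera alone. I saw no contact with the other things on the bench, but I did not check each one afterwards.

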